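Clip a transfer tube into its stand, push it home and lock it to the test port

TASK

Connect the loose steel transfer tube to the test port: lay it across the mouths of the two fork clips on the tube stand with its nose towards the port but still outside it, let go, then press it down until it has snapped past the sprung jaw of each clip and lies in both seats. Then push the tube endwise until its front collar is hard up against the port, and swing the hinged keeper fork fully down behind that collar to lock it. Leave the caliper, the loose gauge, the disc weight and the spanner where they lie.

Things in the scene. Friction and masses are not known exactly. Their poses are not given: they have to be found in the camera images.
- tube: Transfer tube, plain steel, 184 mm long, 12 mm diameter, 0.15 kg, lying loose on two hexagons (22 mm across flats): a collar near the nose and a union nut at the tail; axis 11 mm up. Origin on the axis at mid-length, close to the balance point; y runs along it from nose (-92 mm) to tail (+92). Collar y -74 to -62, nut +74 to +92; bare between. x and z turn as it rolls.
- tube_nose (a point): Tip of the tube's nose, on its axis: a spigot of 12 mm diameter sticks out 18 mm in front of the collar, its last 5 mm tapered to 7 mm.
- tube_collar (a point): Centre of the collar's front face (towards the nose), on the tube's axis, 18 mm behind the nose tip.
- tube_tail (a point): Centre of the flat tail end face of the tube (end of the union nut), on its axis. The tall grey machine on the bench to the left leaves little room for a wrist that turns close to it.
- tube_stand: Fixed stand: dark base plate 70 x 198 mm, 10 mm thick, with two black fork clips and at its -y end an aluminium port block (x +-22, y -112 to -70, z 10 to 56 mm; stub behind it to y -144). Origin on the bench; z up; y along the line of the clips away from the port. The seated tube's axis lies at x 0, z 36 mm. Beside the clips nothing stands above the plate.
- seat_a (a point): Clip nearer the port: point on the seated tube's axis at mid-clip (stand y -6, z 36 mm); stand's axes. Clip 14 mm wide along y, 53 mm high: fixed prong at +x (inner face x 6.6 mm), sprung steel jaw at -x, hinged at its foot, nose over the seat at z 43 to 54 mm, tab out to x -22, z 57. A tube laid in the V mouth (20 mm wide) rests with its axis at x +2, z 49 mm.
- seat_b (a point): The same point of the clip farther from the port (stand y +64 mm); same shape. Pressed down beside a clip with 10 to 20 N, the tube slides 13 mm down past the jaw, which springs back over it. Clips and jaws are slippery (friction 0.2).
- port_mouth (a point): Centre of the port's mouth on the block's +y face (stand y -70, z 36 mm); stand's axes. Round hole 15 mm wide, 26 mm deep, along -y; the spigot goes in until the collar meets the face: tube origin then at stand y +4. The tube fits down into the clips only with its origin at y 25 to 45 mm (nose outside the block, collar between block and near clip); 35 is right.
- jaw_a (a joint): Angle (rad) of the jaw of the clip nearer the port: 0 = shut (sprung this way), grows as the nose is pushed aside, about 0.2 while the tube passes, 0 again once it is seated.
- jaw_b (a joint): The same for the jaw of the clip farther from the port.
- keeper (a joint): Angle (rad) of the keeper, a steel fork 30 mm wide hinged on the block along stand x at y -85, z 60 mm. Shut = 0: top plate level towards +y, 3 mm thick, two legs (slot 14 mm) down to z 30 at y -56 to -52, behind the collar of a tube that is home. It starts leaning back at about 2 (stop 2.2) and stays by its weight; pushed past upright (1.57) it falls shut, nearly free.
- keeper_lip (a point): Middle of the free edge of the keeper's lip (20 mm wide, 3 mm thick), 52 mm from the hinge: open it is the top of the keeper, about stand y -117, z 100 mm; shut at y -33, z 67 mm. To the right of the stand lies a comparator board, 78 mm high, with posts 190 mm and gauges 360 mm high on it.
- caliper: Slide caliper lying flat, 205 x 58 mm, 10 mm high; origin at the centre of its underside. Leave alone.
- gauge: Loose black pressure gauge lying on its back, 111 x 74 mm, 44 mm high; origin at the centre of its underside. Leave alone.
- weight: Flat disc weight, 60 mm across, 12 mm high; origin at the centre of its underside. Leave alone.
- spanner: Combination spanner lying flat, 187 x 37 mm, 9 mm high; origin at the centre of its underside. Leave alone.

How it is judged (in metres and radians):
On the way, in this order (a step that is already met when the one before it is completed fails the run):
1. the tube lies across the mouths of both clips, nose towards the port and outside it, let go and not yet pressed down (z of tube in the frame of tube_stand between 0.043 and 0.055 m and x of tube in the frame of tube_stand between -0.01 and 0.01 m and angle between the y axis of tube and the y axis of tube_stand, either way round below 0.12 rad and y of tube_tail in the frame of tube_stand above 0 m and y of tube_nose in the frame of port_mouth above 0 m and contact force between the fingers and tube below 0.05 N and linear speed of tube below 0.02 m/s), for 0.2 s.
2. the tube has been pressed past both jaws and lies in both seats, jaws shut over it, not yet pushed into the port (x of tube_collar in the frame of tube_stand between -0.004 and 0.004 m and x of tube_tail in the frame of tube_stand between -0.004 and 0.004 m and z of tube_collar in the frame of tube_stand between 0.033 and 0.039 m and z of tube_tail in the frame of tube_stand between 0.033 and 0.039 m and value of joint each of jaw_a, jaw_b below 0.08 rad and y of tube_collar in the frame of port_mouth above 0.012 m), for 0.2 s.
3. the tube has been pushed endwise until its collar meets the port, still in both seats (x of tube_collar in the frame of tube_stand between -0.004 and 0.004 m and x of tube_tail in the frame of tube_stand between -0.004 and 0.004 m and z of tube_collar in the frame of tube_stand between 0.033 and 0.039 m and z of tube_tail in the frame of tube_stand between 0.033 and 0.039 m and value of joint each of jaw_a, jaw_b below 0.08 rad and y of tube_collar in the frame of port_mouth between -0.0035 and 0.0035 m), for 0.2 s.
4. the keeper is fully down behind the collar (value of joint keeper below 0.08 rad and y of tube_collar in the frame of port_mouth between -0.0035 and 0.0035 m), for 0.2 s.
At the end, for the whole second after the job is handed in: The tube lies at rest in both seats (axis within 4 mm sideways and 3 mm in height of the seat line at collar and tail), both jaws are shut over it (under 0.08 rad), the collar's front face is within 3.5 mm of the port's mouth and the keeper is down (under 0.08 rad) behind the collar (all of step 4 and x of tube_collar in the frame of tube_stand between -0.004 and 0.004 m and x of tube_tail in the frame of tube_stand between -0.004 and 0.004 m and z of tube_collar in the frame of tube_stand between 0.033 and 0.039 m and z of tube_tail in the frame of tube_stand between 0.033 and 0.039 m and value of joint each of jaw_a, jaw_b below 0.08 rad and linear speed of tube below 0.02 m/s); the robot touches nothing.
It fails at once if the caliper is shifted by more than 30 mm (distance of caliper from where it was at the start of the episode above 0.03 m).
It fails at once if the loose pressure gauge is shifted by more than 30 mm (distance of gauge from where it was at the start of the episode above 0.03 m).
It fails at once if the disc weight is shifted by more than 30 mm (distance of weight from where it was at the start of the episode above 0.03 m).
It fails at once if the spanner is shifted by more than 30 mm (distance of spanner from where it was at the start of the episode above 0.03 m).
It also fails if it takes over 61 s, if anything falls off the work surface, if the arm or the gripper's body presses on something with over 40 N, if the wrist force passes 120 N, or if a joint passes its speed limit or range.

ROBOT

A 6-joint arm with a two-finger parallel gripper is mounted at the origin on a cart in front of the work surface, level with it; the furniture and walls round the work are solid. World frame = base frame: x ahead of the robot, y to its left, z up, the work surface at z = 0. Lengths are in mm, angles in rad, forces in N, time in s.
With the tool pointing down it reaches from about 400 to 925 mm from the base axis. Payload 12.5 kg.
Tool frame: the origin (TCP) lies midway between the tips of the shut fingers; the grasp point (between the pads) lies 19 mm behind it; z points along the fingers, y is the line along which they close (so a half turn about z gives the same grasp; the last joint's range is limited). The gripper opens to 95 mm and grips with 3 to 60 N. Pads are 20 mm wide; open, the fingers measure 119 mm over their backs; the gripper's body (75 mm by 180 mm) begins 59 mm behind the grasp point.
Start: joints at [1.163, 0.491, 1.559, -0, 1.092, -0.106], TCP at [185.759, 596.779, 175.561] pointing down, gripper open.
Joint ranges: [-3.1, 3.1], [-0.84, 2.19], [0.05, 2.79], [-1.13, 4.28], [0.06, 2.93], [-2.69, 2.69]. Speed limits (rad/s): [2.22, 2.22, 2.79, 3.14, 3.14, 3.14].

INTERFACE

Orientations are given as [roll, pitch, yaw] about the fixed x, y, z axes, in that order (R = Rz(yaw) Ry(pitch) Rx(roll)).
In Python, from cell import readout, eyes, env gives the robot as it stands.
- The arm moves only by the tool move_arm, never from a script. Its argument "plan" is a list of rows, each a list of 3 entries, a list of its own where there are three numbers: the turn, a rotation vector about the tool's x, y, z in degrees, then the shift along the tool's x, y, z in m, then the gripper command: -1 is shut, 1 is fully open, values between are in proportion. In form: [[[ax, ay, az], [x, y, z], jaw], ...]. A call has 1 to 5 rows; each row is the pose to reach, as a shift and turn from the pose commanded when the call began, along the tool's axes at that moment; what a row does not reach only later rows make up. A row lasts 1/8 s, in which the tool goes at most 62.5 mm and 10.7 degrees, less where a joint would pass 70% of its speed; a pose out of reach is approached as far as the arm can. A call with a gripper value outside its range is refused whole. The fingers move at their own pace and stop on an object; the grip force is fixed at half the most. Time passes only in rows, so rows that repeat a pose let the fingers close. It gives the time, the measured TCP pose, the force, the opening and the grip force at its end, in the units of the state.
- readout.state(): the state, without advancing time (a new reading comes with each control period).
- eyes.read_camera(name): name is "scene" or "top"; returns a dict with "img" (480x640x3 uint8, red, green, blue), "K" (3x3 intrinsics, pixels), "extrinsics" (4x4, takes a point from camera to world coordinates). Camera axes: x right, y up, looking along -z (the intrinsics and any distortion apply to the point x, -y, -z); pixel columns grow to the right and rows downward; lengths in mm; the calibration is good to about 2 mm. A picture is of the moment at which its call begins. There is no depth.
- env.job_done(): hands the job in; it is judged then, once.
Trained networks look in a picture, given as the dict that the camera call returned (one of the last four; its "shot" number tells which), for a name from the list of things; names that differ only in an ending like _2 or _b are one class to them, and where a whole thing is asked for, a point or a joint stands for the part that bears it (a point fixed in the world has none). Each returns a list of dicts, best first, with "score" (0 to 1); they miss things now and then, are a little off and sometimes report something else, mostly with a low value. They report only what shows in the picture. A call takes as long as a camera call.
- eyes.cut_out(picture, name): "mask" (480x640 bool, what is visible of it) and "uv" ([column, row] in pixels, amid what is visible of it).
The state is a dict: "t": time; "joints": joint angles; "qvel": joint speeds; "tau": joint torques, N m; "eef_pos": TCP position; "tcp_rot": TCP orientation; "ft_force": force on the tool from outside, world axes, zero at the start; "moment": the same for the moment, N m; "opening": opening from 0.0 (shut) to 1.0 (fully open); "grip_force": force on a finger pad.
Only numpy, scipy, OpenCV 4.12 (cv2) and the standard library are available. Lean on these libraries where they do the work, as an engineer would, in place of code of your own. Each camera call takes 0.05 s, during which the arm holds its last target. There are 200 camera calls.

## Working session

There is one attempt and no reset: what is moved stays moved. The work goes in short steps, Python scripts to look and compute and a tool call to move; the robot and the scene stay as the last step left them, time stands still between calls to the robot, and variables do not carry over. Pictures are saved under pics/ and viewed, at most 10 in all, crops included, and the job is handed in when it is done.

Besides the shell and the picture viewer there is one more tool, called after "Request:" by a JSON object that holds its "fn" and its "kwargs", one argument or row to a line. move_arm: Moves the arm, as the interface text tells. Its arguments: {"type":"object","properties":{"plan":{"type":"array","items":{"type":"array"}}},"required":["plan"]}

```bash
mkdir -p pics; cat > h.py <<'E'
import numpy as np, cv2
from cell import readout, eyes, env
def pic(n,f=None):
    p=eyes.read_camera(n)
    if f: cv2.imwrite('pics/'+f,p['img'][:,:,::-1])
    return p
def proj(p,X):
    X=np.atleast_2d(np.array(X,float)); T=np.linalg.inv(p['extrinsics'])
    c=X@T[:3,:3].T+T[:3,3]; c=c*[1,-1,-1]; q=c@np.array(p['K']).T
    return q[:,:2]/q[:,2:]
def ray(p,uv,z):
    E=np.array(p['extrinsics']);d=np.linalg.inv(p['K'])@[uv[0],uv[1],1]; d=E[:3,:3]@(d*[1,-1,-1])
    o=E[:3,3]; return o+d*(z-o[2])/d[2]
E
python3 - <<'E'
from h import *
print(readout.state())
for n in ('scene','top'):
    p=pic(n,n+'0.png'); print(n,p['K'],np.round(p['extrinsics'],3),[k for k in p])
    for t in ('tube','tube_stand','keeper','jaw_a','caliper','gauge','weight','spanner'):
        for r in eyes.cut_out(p,t)[:2]:
            m=r['mask']; ys,xs=np.nonzero(m); print(t,round(r['score'],2),r['uv'],m.sum(),xs.min(),xs.max(),ys.min(),ys.max())
E
```

```text
{'t': 0.0, 'joints': array([ 1.16337224e+00,  4.91552725e-01,  1.55946949e+00,  3.29728871e-05,
        1.09172035e+00, -1.05631855e-01]), 'qvel': array([-0.00084947, -0.00102991,  0.00063431, -0.00134042,  0.00109638,
        0.00161841]), 'tau': array([-8.67459203e-04, -6.12642574e+01, -2.58163422e+01,  6.92578219e-02,
        4.83128708e-02, -1.48423205e-04]), 'eef_pos': array([185.63763717, 596.47677108, 174.9591294 ]), 'tcp_rot': array([-3.14045223e+00, -1.50321932e-04,  2.83978512e+00]), 'ft_force': array([-0.40702709,  0.4854363 , -0.16136114]), 'moment': array([-0.03291985, -0.05201023, -0.0553888 ]), 'grip_force': 0.0, 'opening': 0.998836125834513}
scene [[441.74537787   0.         320.859211  ]
 [  0.         441.74537787 239.75318811]
 [  0.           0.           1.        ]] [[ 6.03000e-01  4.91000e-01 -6.29000e-01  3.79850e+01]
 [-7.97000e-01  3.91000e-01 -4.60000e-01 -3.28519e+02]
 [ 2.00000e-02  7.79000e-01  6.27000e-01  6.19909e+02]
 [ 0.00000e+00  0.00000e+00  0.00000e+00  1.00000e+00]] ['img', 'K', 'extrinsics', 'shot']
tube 0.79 [261.8, 233.8] 587 223 306 225 246

[... 444 characters left out ...]
      1.        ]] [[-2.40000e-02  9.80000e-01 -1.98000e-01  4.29593e+02]
 [-1.00000e+00 -2.70000e-02 -1.00000e-02  4.65610e+01]
 [-1.60000e-02  1.98000e-01  9.80000e-01  9.02581e+02]
 [ 0.00000e+00  0.00000e+00  0.00000e+00  1.00000e+00]] ['img', 'K', 'extrinsics', 'shot']
tube 0.91 [238.3, 257.0] 672 205 266 221 295
tube_stand 0.55 [313.4, 258.2] 3655 265 356 209 305
keeper 0.61 [339.6, 224.4] 376 327 351 210 237
jaw_a 0.55 [309.0, 261.8] 66 305 313 260 269
caliper 0.97 [412.5, 207.1] 928 395 450 155 236
gauge 0.95 [389.2, 156.2] 1257 371 419 139 176
gauge 0.35 [310.7, 256.6] 3435 266 354 211 304
weight 0.93 [346.6, 342.0] 417 337 360 330 358
spanner 0.69 [303.3, 170.3] 796 259 344 152 186
```

```bash
python3 - <<'E'
import cv2
a=cv2.imread('pics/top0.png')[130:370,140:460]; cv2.imwrite('pics/top0c.png',cv2.resize(a,(800,600),interpolation=cv2.INTER_CUBIC))
E
```

```text
(no output)
```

View pics/scene0.png

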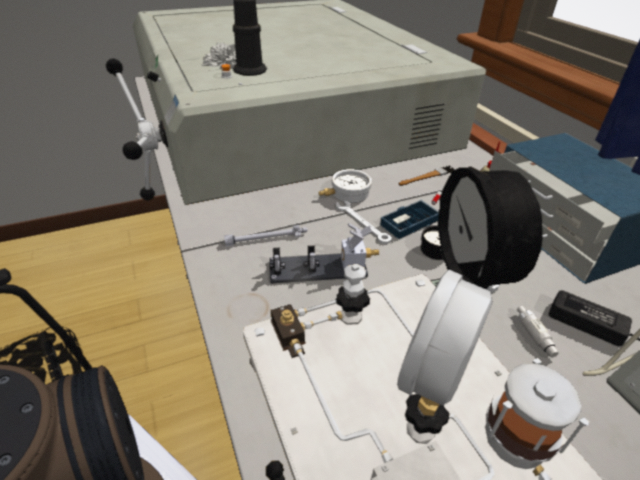

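View pics/top0c.png

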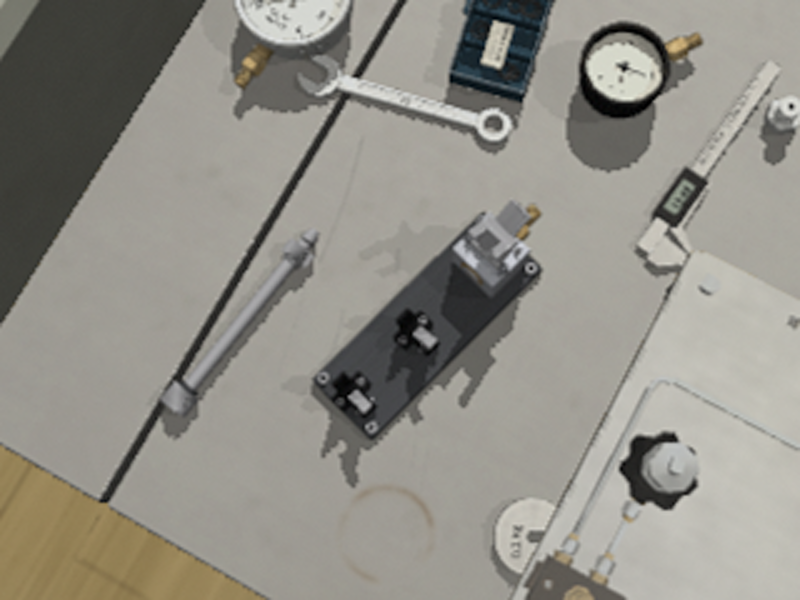

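The top crop shows the tube with its nut at crop (178,400) and nose at (312,237). The stand runs from crop (340,410) to its port at (495,245), keeper open. The steel jaw tabs are at (427,340) and (361,403). Next I fit poses.

```bash
cat > fit.py <<'E'
from h import *
from scipy.optimize import least_squares
p=pic('top'); s=pic('scene')
f=lambda c: np.array([140+c[0]/2.5,130+c[1]/2.5])
def W(q,P):
    x,y,a=q[:3]; c,S=np.cos(a),np.sin(a); P=np.atleast_2d(np.array(P,float))
    return np.c_[x+c*P[:,0]-S*P[:,1], y+S*P[:,0]+c*P[:,1], P[:,2]]
if __name__=='__main__':
    obs=np.array([f(c) for c in [(315,378),(372,428),(541,262),(481,215),(427,340),(361,403)]])
    def M(q): return W(q,[(35,q[3],10),(-35,q[3],10),(-35,q[3]-198,10),(35,q[3]-198,10),(-17,-6,56),(-17,64,56)])
    r=least_squares(lambda q:(proj(p,M(q))-obs).ravel(),[440,60,0.7,87])
    print(r.x,r.fun.reshape(-1,2).round(1))
    q=r.x; np.save('stand.npy',q[:3])
    for n,P in dict(seat_a=(0,-6,36),seat_b=(0,64,36),port=(0,-70,36),lip=(0,-117,100),mid=(0,35,49)).items(): print(n,W(q,P).round(1))
    for cam,n in((p,'top'),(s,'scene')):
        r=eyes.cut_out(cam,'tube')[0]; print(n,r['score'])
        ys,xs=np.nonzero(r['mask']); pts=np.c_[xs,ys].astype(float); m=pts.mean(0); d=np.linalg.svd(pts-m,full_matrices=0)[2][0]; t=(pts-m)@d
        e=[ray(cam,m+d*k,11) for k in (t.min(),t.max())]; print(np.round(e,1),np.linalg.norm(e[0]-e[1]),np.degrees(np.arctan2(*(e[1]-e[0])[1::-1])))
    L=[[(35,q[3],10),(-35,q[3],10),(-35,q[3]-198,10),(35,q[3]-198,10),(35,q[3],10)],
       [(22,-70,56),(-22,-70,56),(-22,-112,56),(22,-112,56),(22,-70,56)],[(22,-70,10),(22,-70,56)],[(-22,-70,10),(-22,-70,56)],
       [(-22,-13,57),(-22,1,57)],[(-22,57,57),(-22,71,57)],[(0,92+35,36),(0,-70,36)],[(6.6,-13,53),(6.6,1,53)],[(6.6,57,53),(6.6,71,53)]]
    out=[]
    for cam,(u,v,k) in ((p,(250,200,5)),(s,(255,205,5.))):
        im=cv2.resize(cam['img'][v:v+110,u:u+130,::-1].copy(),None,fx=k,fy=k,interpolation=cv2.INTER_CUBIC)
        for l in L: cv2.polylines(im,[((proj(cam,W(q,l))-[u-.5,v-.5])*k).astype(int)],False,(0,0,255),1)
        out.append(im[:,:]) 
    o=np.vstack(out); o=cv2.resize(o,(int(o.shape[1]*.9*.6),600)) if 0 else np.hstack(out); cv2.imwrite('pics/ov.png',cv2.resize(o,(800,int(800*o.shape[0]/o.shape[1]))))
E
python3 fit.py
```

```text
[564.22213718  88.4759632    0.76572966  76.71049768] [[-1.8 -1.1]
 [-0.2  3.5]
 [ 1.1  0.6]
 [ 0.6 -3.7]
 [-0.  -0.3]
 [ 0.3  0.5]]
seat_a [[568.4  84.2  36. ]]
seat_b [[519.9 134.6  36. ]]
port [[612.7  38.   36. ]]
lip [[645.3   4.1 100. ]]
mid [[540.  113.7  49. ]]
top 0.98
[[656.9 166.3  11. ]
 [513.5 281.2  11. ]] 183.7610371780796 141.2914291842326
scene 0.68
[[657.5 169.8  11. ]
 [515.6 283.   11. ]] 181.5245700831238 141.4246340473529
```

View pics/ov.png

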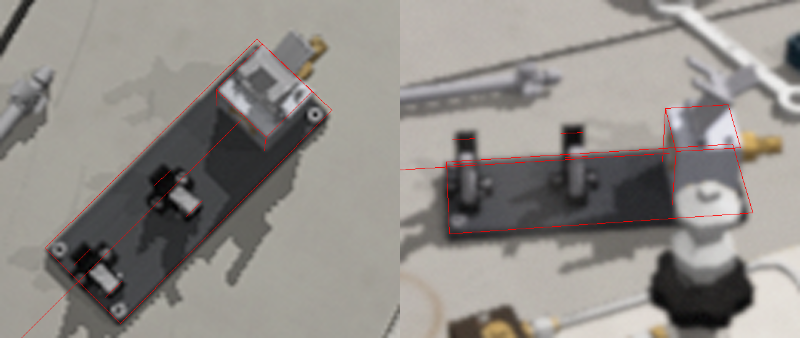

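The wireframe matches the block and clips, but the plate's angle looks about 2° off. I'll rectify the image onto the plate and block-top planes to fix that.

```bash
cat > rect.py <<'E'
from fit import *
q=np.load('stand.npy')
def rect(cam,z,x0=-48,x1=48,y0=-150,y1=110,k=3):
    c=[(x0,y0,z),(x0,y1,z),(x1,y1,z),(x1,y0,z)]
    # output col = (y-y0)*k, row=(x-x0)*k
    dst=np.float32([((a[1]-y0)*k,(a[0]-x0)*k) for a in c])
    H=cv2.getPerspectiveTransform(proj(cam,W(q,c)).astype(np.float32),dst)
    im=cv2.warpPerspective(cam['img'][:,:,::-1],H,(int((y1-y0)*k),int((x1-x0)*k)),flags=cv2.INTER_CUBIC)
    for y in range(-140,101,20): cv2.line(im,(int((y-y0)*k),0),(int((y-y0)*k),8 if y else 20),(0,0,255),1)
    for x in range(-40,41,10): cv2.line(im,(0,int((x-x0)*k)),(8 if x else 20,int((x-x0)*k)),(0,0,255),1)
    return im
if __name__=='__main__':
    cv2.imwrite('pics/rect.png',np.vstack([rect(p,10),rect(p,56)]))
E
python3 rect.py
```

```text
(no output)
```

View pics/rect.png

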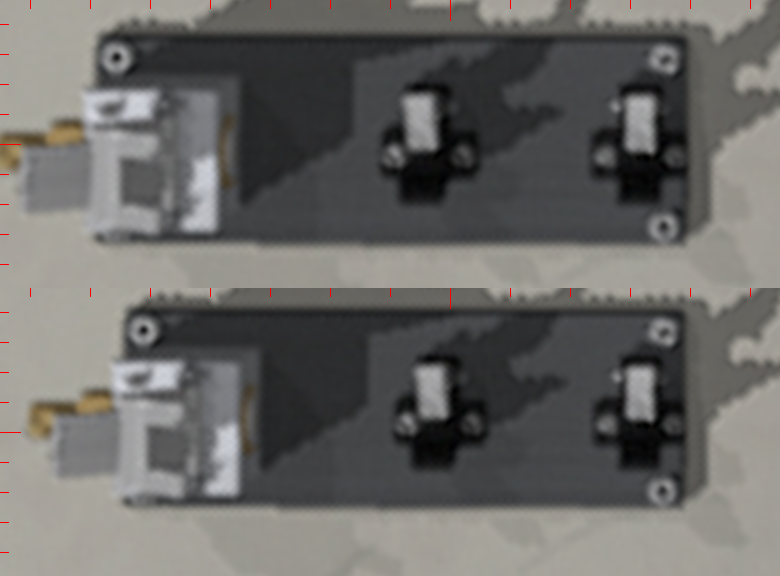

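```bash
cat > go.py <<'E'
from h import *
from scipy.spatial.transform import Rotation as R
q=np.load('stand.npy')
def S(x,y,z):
    c,s=np.cos(q[2]),np.sin(q[2]); return np.array([q[0]+c*x-s*y,q[1]+s*x+c*y,z])
def inv(P):
    c,s=np.cos(q[2]),np.sin(q[2]); d=np.array(P[:2])-q[:2]; return np.array([c*d[0]+s*d[1],-s*d[0]+c*d[1],P[2]])
def rel(X,yaw):
    st=readout.state(); R0=R.from_euler('xyz',st['tcp_rot']); R1=R.from_euler('xyz',[np.pi,0,yaw])
    print('turn',np.degrees((R0.inv()*R1).as_rotvec()).round(2),'shift',(R0.inv().apply(np.array(X)-st['eef_pos'])/1000).round(4))
E
python3 - <<'E'
import numpy as np
q=np.load('stand.npy'); c,s=np.cos(q[2]),np.sin(q[2]); q[0]-=1.3*c; q[1]-=1.3*s; np.save('stand.npy',q)
from go import *
print(q)
s=pic('scene'); p=pic('top')
for n,u in dict(mach_bl=(188,205),mach_br=(465,155),post=(352,318)).items(): print(n,ray(s,u,0 if n[0]=='m' else 78).round())
print('gauge black rim (scene, z~300)',[ray(s,u,z).round() for u,z in(((445,245),300),((490,175),360),((540,240),300),((405,390),300))])
for c in ((665,465),): print('post top',ray(p,(140+c[0]/2.5,130+c[1]/2.5),190).round(),'@150',ray(p,(140+c[0]/2.5,130+c[1]/2.5),150).round())
print('lip',S(0,-117,100),'tail',S(0,110,30))
rel([585.5,224.5,80],np.radians(141.3))
im=p['img']; cv2.imwrite('pics/topfull.png',im[:,:,::-1])
E
```

```text
[563.28499728  87.57498106   0.76572966]
mach_bl [565. 464.   0.]
mach_br [1248.   33.    0.]
post [453. -91.  78.]
gauge black rim (scene, z~300) [array([ 440., -211.,  300.]), array([ 517., -219.,  360.]), array([ 519., -295.,  300.]), array([ 246., -265.,  300.])]
post top [452. -80. 190.] @150 [453. -87. 150.]
lip [644.37338919   3.23238983 100.        ] tail [487.04804761 166.87143436  30.        ]
turn [ 1.000e-02 -0.000e+00  2.141e+01] shift [-0.4923 -0.2367  0.0956]
```

View pics/topfull.png

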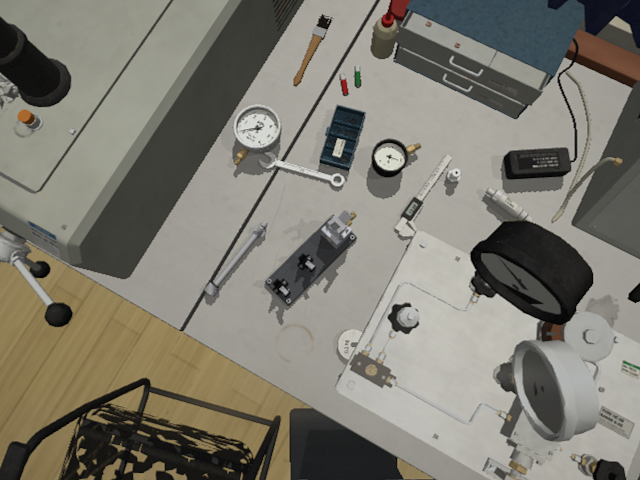

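The full top view shows the machine's lever balls at px (58,315) and (38,268), close to my path, so I triangulate them first.

```bash
python3 - <<'E'
from go import *
s=pic('scene'); p=pic('top')
def tri(a,b):
    o1,o2=np.array(s['extrinsics'])[:3,3],np.array(p['extrinsics'])[:3,3]
    d1=ray(s,a,0)-o1; d2=ray(p,b,0)-o2; d1/=np.linalg.norm(d1); d2/=np.linalg.norm(d2)
    k=np.linalg.lstsq(np.c_[d1,-d2],o2-o1,rcond=None)[0]; A,B=o1+k[0]*d1,o2+k[1]*d2
    return ((A+B)/2).round(),np.linalg.norm(A-B).round()
for a in((115,65),(132,150),(148,193),(148,135)):
    for b in((58,315),(38,268),(10,250)): print(a,b,*tri(a,b))
E
```

```text
(115, 65) (58, 315) [443. 373. 378.] 36.0
(115, 65) (38, 268) [491. 427. 356.] 68.0
(115, 65) (10, 250) [518. 477. 339.] 68.0
(132, 150) (58, 315) [468. 476. 184.] 0.0
(132, 150) (38, 268) [540. 571. 122.] 39.0
(132, 150) (10, 250) [585. 659.  75.] 36.0
(148, 193) (58, 315) [491. 542.  46.] 44.0
(148, 193) (38, 268) [586. 676. -61.] 3.0
(148, 193) (10, 250) [ 647.  797. -140.] 11.0
(148, 135) (58, 315) [475. 439. 229.] 27.0
(148, 135) (38, 268) [545. 526. 174.] 6.0
(148, 135) (10, 250) [586. 602. 136.] 1.0
```

Request:
{"fn": "move_arm", "kwargs": {
  "plan": [
    [[0,0,0],[-0.217,-0.212,0],0.2],
    [[0,0,0],[-0.217,-0.212,0],0.2],
    [[0,0,0],[-0.217,-0.212,0],0.2],
    [[0,0,0],[-0.217,-0.212,0],0.2],
    [[0,0,0],[-0.217,-0.212,0],0.2]
  ]
}}

```text
t: 2.02
eef_pos: [330.7, 328.0, 175.8]
tcp_rot: [3.141, 0.0, 2.84]
ft_force: [0.5, 0.5, -0.3]
opening: 0.611
grip_force: 0.0
```

Request:
{"fn": "move_arm", "kwargs": {
  "plan": [
    [[0,0,10.7],[-0.06,-0.006,0.0],0.2],
    [[0,0,21.4],[-0.12,-0.012,0.0],0.2],
    [[0,0,21.4],[-0.18,-0.018,0.03],0.2],
    [[0,0,21.4],[-0.24,-0.022,0.06],0.2],
    [[0,0,21.4],[-0.275,-0.025,0.09],0.2]
  ]
}}

```text
t: 2.65
eef_pos: [587.4, 223.2, 84.9]
tcp_rot: [3.14, 0.001, 2.465]
ft_force: [0.8, 0.6, -0.4]
opening: 0.599
grip_force: 0.0
```

```bash
python3 - <<'E'
from go import *
s=pic('scene','s2.png'); p=pic('top','t2.png')
for cam in(s,p):
    for r in eyes.cut_out(cam,'tube')[:1]:
        ys,xs=np.nonzero(r['mask']); print(r['score'],xs.min(),xs.max(),ys.min(),ys.max(),r['mask'].sum())
rel([585.5,224.5,30],np.radians(141.3)); rel([585.5,224.5,4],np.radians(141.3))
E
```

```text
0.71 224 306 225 245 544
0.58 253 266 221 236 140
turn [-0.08 -0.07 -0.06] shift [-0.0001  0.001   0.0547]
turn [-0.08 -0.07 -0.06] shift [-0.0001  0.001   0.0807]
```

Request:
{"fn": "move_arm", "kwargs": {
  "plan": [
    [[0,0,0],[0,0.001,0.04],0.2],
    [[0,0,0],[0,0.001,0.08],0.2],
    [[0,0,0],[0,0.001,0.081],0.2],
    [[0,0,0],[0,0.001,0.081],-1],
    [[0,0,0],[0,0.001,0.081],-1]
  ]
}}

```text
t: 3.48
eef_pos: [586.5, 225.5, 6.6]
tcp_rot: [3.139, 0.002, 2.467]
ft_force: [0.2, -0.2, -0.1]
opening: 0.446
grip_force: 0.0
```

Request:
{"fn": "move_arm", "kwargs": {
  "plan": [
    [[0,0,0],[0,0,0],-1],
    [[0,0,0],[0,0,0],-1],
    [[0,0,0],[0,0,0],-1],
    [[0,0,0],[0,0,-0.04],-1],
    [[0,0,0],[0,0,-0.08],-1]
  ]
}}

```text
t: 4.1
eef_pos: [585.4, 224.9, 85.1]
tcp_rot: [-3.141, -0.001, 2.466]
ft_force: [0.3, -0.9, 0.5]
opening: 0.007
grip_force: 0.0
```

```bash
python3 - <<'E'
from go import *
s=pic('scene','s3.png'); p=pic('top','t3.png'); st=readout.state(); print(st['eef_pos'],st['opening'],st['grip_force'],st['tcp_rot'])
for cam in(s,p):
    for r in eyes.cut_out(cam,'tube')[:1]:
        m=r['mask'];ys,xs=np.nonzero(m); print(r['score'],xs.min(),xs.max(),ys.min(),ys.max(),m.sum())
a,b=s['img'][190:270,200:300],p['img'][205:305,190:290]
cv2.imwrite('pics/c3.png',np.hstack([cv2.resize(a,(400,400)),cv2.resize(b,(400,400))])[:,:,::-1])
E
```

```text
[587.62271267 225.58025893  88.60645002] 0.0065552265685880975 0.0 [3.13637033 0.00371678 2.46626152]
0.65 224 306 225 245 584
0.53 250 266 221 238 165
```

View pics/c3.png

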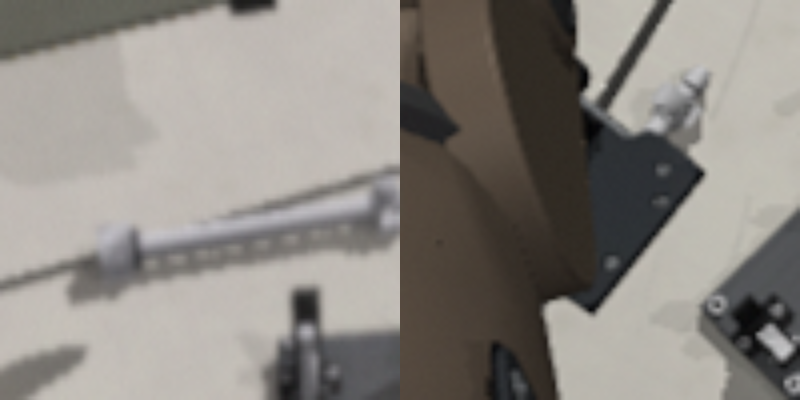

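The fingers closed too slowly and I lifted before they held. The tube still lies where it was (nut at left crop (118,250)). Retrying.

Request:
{"fn": "move_arm", "kwargs": {
  "plan": [
    [[0,0,0],[0,0,0],-0.2],
    [[0,0,0],[0,0,0],-0.2],
    [[0,0,0],[0,0,0],-0.2],
    [[0,0,0],[0,0,0],-0.2],
    [[0,0,0],[0,0,0.03],-0.2]
  ]
}}

```text
t: 4.92
eef_pos: [587.0, 225.4, 55.9]
tcp_rot: [3.138, 0.002, 2.466]
ft_force: [0.6, -0.1, -0.4]
opening: 0.393
grip_force: 0.0
```

Request:
{"fn": "move_arm", "kwargs": {
  "plan": [
    [[0,0,0],[0,0,0.025],-0.2],
    [[0,0,0],[0,0,0.05],-0.2],
    [[0,0,0],[0,0,0.05],-0.2],
    [[0,0,0],[0,0,0.05],-0.2],
    [[0,0,0],[0,0,0.05],-1]
  ]
}}

```text
t: 5.55
eef_pos: [586.3, 225.2, 5.7]
tcp_rot: [3.14, 0.001, 2.466]
ft_force: [0.4, 0.2, 0.8]
opening: 0.342
grip_force: 0.0
```

Request:
{"fn": "move_arm", "kwargs": {
  "plan": [
    [[0,0,0],[0,0,0],-1],
    [[0,0,0],[0,0,0],-1],
    [[0,0,0],[0,0,0],-1],
    [[0,0,0],[0,0,0],-1],
    [[0,0,0],[0,0,0],-1]
  ]
}}

```text
t: 6.18
eef_pos: [585.7, 225.0, 4.5]
tcp_rot: [3.142, -0.0, 2.466]
ft_force: [-0.8, -0.2, -0.5]
opening: 0.004
grip_force: 0.0
```

```bash
python3 - <<'E'
from go import *
s=pic('scene'); p=pic('top'); st=readout.state(); print(st['t'],st['eef_pos'],st['joints'],st['opening'])
for z in(0,85,300): print(z,proj(s,[585,225,z]),proj(p,[585,225,z]))
print(np.array(s['extrinsics'])[:3,3], np.array(p['extrinsics'])[:3,3])
a=cv2.resize(s['img'],(400,300)); b=cv2.resize(p['img'],(400,300)); c=cv2.resize(s['img'][190:280,200:320],(400,300),interpolation=2);d=cv2.resize(p['img'][200:305,170:310],(400,300),interpolation=2)
cv2.imwrite('pics/c4.png',np.vstack([np.hstack([a,b]),np.hstack([c,d])])[:,:,::-1])
E
```

```text
6.275 [585.70069188 225.01135955   4.5058021 ] [ 2.61529322e-01  6.97100578e-01  1.69864245e+00  1.05688209e-04
  7.45871331e-01 -6.34013333e-01] 0.0004590011480546448
0 [[265.55202532 238.9487658 ]] [[237.27906642 257.81000934]]
85 [[263.18898364 207.58919733]] [[228.41514661 250.334854  ]]
300 [[255.80530505 109.60151631]] [[195.41671501 222.50648823]]
[  37.98531872 -328.51949439  619.90914947] [429.59338657  46.56136431 902.58138202]
```

View pics/c4.png

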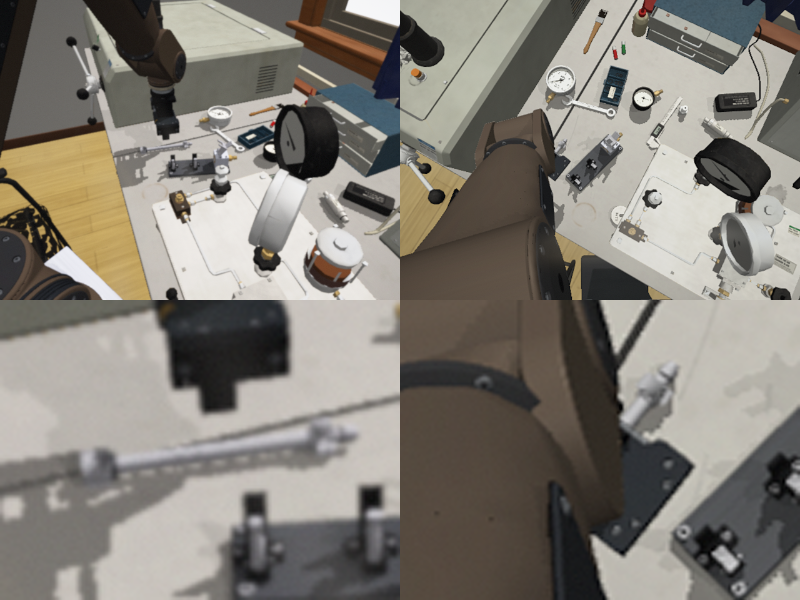

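Fingertips should show near scene px (265,237), but the dark part ends near row 222 and the tube looks unobstructed. I'll compare against the first image numerically.

```bash
python3 - <<'E'
from go import *
s=pic('scene','s5.png'); a=cv2.imread('pics/scene0.png').astype(int); b=cv2.imread('pics/s5.png').astype(int)
d=np.abs(a-b).sum(2)
for r in range(200,256): print(r,''.join('%x'%min(15,v//20) if v>20 else '.' for v in d[r,215:315]))
E
```

```text
200 .............................1111.6ffffffffffffffffffffffffffffffffffffe3.22112112221111112122111111
201 .................1....11.....2112.5fffffffffffffffffffffffffffffffffffff4.12222122121112212221212111
202 ...............111....11.....1221.4effffffffffffffffffffffffffffffffffff4.12111121112122222212211111
203 ...............111....111....1121.4cffffffffffffffffffffffffffffffffffff4.12121212222221222111221212
204 ................11.....11.....12112bffffffffffffffffffffffffffffffffffff4111222112112212122121122211
205 .......................111....1111.9fffffffffffffffffffffffffffffffffffd3.21221211212112222222111222
206 ........................11....1222.8fffffffffffffffffffffffffffffffffffc3122122111222212222212122221
207 ..............................1121.8fffffffffffffffffffffffffffffffffffc3.11122222222112212122221212
208 .................................2.7fffffffffffffffffffffffffffffffffffe3121212111211222212111221221
209 .................................1.7fffffffffffffffffffffffffffffffffffe4.21121212221112121121121211
210 .................................1.6ffffffffff
[... 4079 characters left out ...]
999641.112122112211222111211......112122111111221111111121211111.....1
250 .1111.466763..34689899a99a99999863.11222211122112212121211.......1222111121122111112111221211......1
251 .....37999865578999999aa9a9998631.1111122122211221122122211......12221211222121111221111221211.....1
252 3344579a9a9998999a9aa999a998631.112212222221211222221222111......11112122111212212111221222111.11111
253 7789999a999999a9aa9a999998631.111122212112212221221111111211....111121122121111122221121212111.11221
254 999aaa999999a9a999999998631.1121122222222211121222112112211..1...11111112111112212112211111211112221
255 9999aaaaa9aaa99999aa99731.11112122221222111122111222111111111111.11111211111111111122111211111.11111
```

```bash
python3 - <<'E'
from go import *
s=pic('scene'); p=pic('top')
ty=np.array([np.cos(np.radians(51.3)),np.sin(np.radians(51.3))]); tx=np.array([-ty[1],ty[0]])
for n,d in dict(H0=(0,0,0),H1=(0,0,40),H2=(35,35,0)).items():
    c=np.array([585.7,225,4.5])+d
    C=lambda a,b,z: np.r_[c[:2]+a*tx+b*ty,c[2]+z]
    print(n,'tip',proj(s,c).round(),'scene body corners',proj(s,[C(-37.5,-90,78),C(37.5,-90,78)]).round(1).tolist(),'top',proj(p,[C(-37.5,-90,78),C(37.5,-90,78),C(-37.5,-90,150)]).round(1).tolist())
im=p['img'].astype(int).sum(2)
for r in range(236,276): print(r,''.join('#' if v<200 else '+' if v<300 else '.' for v in im[r,235:290]))
E
```

```text
H0 tip [[266. 237.]] scene body corners [[289.0, 231.4], [251.1, 236.6]] top [[278.6, 263.1], [253.4, 295.3], [274.2, 256.7]]
H1 tip [[265. 223.]] scene body corners [[288.5, 215.0], [249.5, 220.0]] top [[276.3, 259.7], [249.7, 293.4], [271.4, 252.5]]
H2 tip [[265. 224.]] scene body corners [[287.1, 216.8], [250.8, 221.6]] top [[259.9, 245.2], [234.6, 276.8], [253.8, 237.1]]
236 #############.........+++..............................
237 #############.........++...............................
238 #############........++................................
239 ############+.......+..................................
240 ###########+........+..................................
241 ############...........................................
242 ############......+....................................
243 ############.....++....................................
244 ############+...+......................................
245 #############+..+......................................
246 ###############+.......................................
247 ################+......................................
24
[... 977 characters left out ...]
############+++###+..............+++++++
265 ###########################+++##+..............++++++++
266 ################################..............+++++++++
267 ###############################..............++++++++++
268 ##############################..............+++++++++++
269 #############################+.............++++++++++++
270 ############################+.............+++++++++++++
271 ############################.............++++++++++++++
272 ###########################.............+++++++++++++++
273 ##########################.............++++++++++++++++
274 #########################+............+++++++++++++++++
275 #########################............++++++++++++++++++
```

Both cameras put the fingertips about 45 mm above the reported TCP height, with xy right. I'll open, go down with care, and check the force and the tip's image row.

Request:
{"fn": "move_arm", "kwargs": {
  "plan": [
    [[0,0,0],[0,0,0],-0.2],
    [[0,0,0],[0,0,0],-0.2],
    [[0,0,0],[0,0,0],-0.2],
    [[0,0,0],[0,0,0],-0.2],
    [[0,0,0],[0,0,0],-0.2]
  ]
}}

```text
t: 7.05
eef_pos: [585.7, 225.0, 4.6]
tcp_rot: [3.141, -0.0, 2.466]
ft_force: [0.4, 0.6, -0.4]
opening: 0.395
grip_force: 0.0
```

Request:
{"fn": "move_arm", "kwargs": {
  "plan": [
    [[0,0,0],[0,0,0.01],-0.2],
    [[0,0,0],[0,0,0.02],-0.2],
    [[0,0,0],[0,0,0.03],-0.2],
    [[0,0,0],[0,0,0.03],-0.2],
    [[0,0,0],[0,0,0.03],-0.2]
  ]
}}

```text
t: 7.68
eef_pos: [585.8, 225.1, -25.5]
tcp_rot: [3.142, -0.0, 2.466]
ft_force: [0.0, -0.2, 1.4]
opening: 0.399
grip_force: 0.0
```

```bash
python3 - <<'E'
from go import *
s=pic('scene','s6.png'); a=cv2.imread('pics/scene0.png').astype(int); b=cv2.imread('pics/s6.png').astype(int)
st=readout.state(); print(st['eef_pos'],st['ft_force'],st['opening'])
d=np.abs(a-b).sum(2)
for r in range(216,250): print(r,''.join('#' if v>100 else '.' for v in d[r,235:310]))
E
```

```text
[585.88524734 225.08562216 -25.26157511] [-0.26123588 -0.2561001   0.08811129] 0.4003785087372285
216 ...............######################################......................
217 ................#####################################......................
218 ................####################################.......................
219 ................####################################.......................
220 ................####################################.......................
221 ................#####################################......................
222 ................#####################################......................
223 ................#####################################......................
224 .................###################################.......................
225 .................##################################........................
226 .................##########################................................
227 .................######################....................................
228 .................#####################
[... 1017 characters left out ...]
............................................................
242 .###.......................................................................
243 ...........................................................................
244 ...........................................................................
245 ...........................................................................
246 ..#####....................####............................................
247 #######.................#######............................................
248 #####...............##########.............................................
249 ###................#########...............................................
```

Tip is really about 20 mm up at a reported -25. Going down a further 16 mm, then closing.

Request:
{"fn": "move_arm", "kwargs": {
  "plan": [
    [[0,0,0],[0,0,0.008],-0.2],
    [[0,0,0],[0,0,0.016],-0.2],
    [[0,0,0],[0,0,0.016],-0.2],
    [[0,0,0],[0,0,0.016],-0.2],
    [[0,0,0],[0,0,0.016],-1]
  ]
}}

```text
t: 8.35
eef_pos: [586.2, 224.9, -38.9]
tcp_rot: [3.14, 0.001, 2.466]
ft_force: [-6.2, -3.1, 28.7]
opening: 0.344
grip_force: 14.7
```

Request:
{"fn": "move_arm", "kwargs": {
  "plan": [
    [[0,0,0],[0,0,0],-1],
    [[0,0,0],[0,0,0],-1],
    [[0,0,0],[0,0,0],-1],
    [[0,0,0],[0,0,0],-1],
    [[0,0,0],[0,0,0],-1]
  ]
}}

```text
t: 8.98
eef_pos: [587.2, 225.3, -38.9]
tcp_rot: [3.138, 0.002, 2.466]
ft_force: [-3.6, -2.5, 27.3]
opening: 0.12
grip_force: 37.2
```

Gripped (11.4 mm opening); bench contact at reported -39, so real height is reported + 39. Lift.

Request:
{"fn": "move_arm", "kwargs": {
  "plan": [
    [[0,0,0],[0,0,-0.02],-1],
    [[0,0,0],[0,0,-0.05],-1],
    [[0,0,0],[0,0,-0.08],-1],
    [[0,0,0],[0,0,-0.11],-1],
    [[0,0,0],[0,0,-0.11],-1]
  ]
}}

```text
t: 9.6
eef_pos: [586.6, 225.3, 70.4]
tcp_rot: [3.139, 0.002, 2.466]
ft_force: [0.4, -0.5, -1.4]
opening: 0.12
grip_force: 30.0
```

```bash
python3 - <<'E'
from go import *
s=pic('scene'); st=readout.state(); print(st['eef_pos'],st['opening'],st['grip_force'],st['tcp_rot'],st['ft_force'])
print(S(1,35,0),S(1,29,0))
rel(S(1,34,68),q[2]+np.pi/2)
r=eyes.cut_out(s,'tube')[0]; m=r['mask']; ys,xs=np.nonzero(m); print(r['score'],m.sum(),xs.min(),xs.max(),ys[xs==xs.min()].mean(),ys[xs==xs.max()].mean())
z=st['eef_pos'][2]+50
for x in (xs.min(),xs.max()): print(ray(s,(x,ys[xs==x].mean()),z))
E
```

```text
[585.82081523 225.08694074  68.88598429] 0.11536949464282477 29.996114373207092 [3.14060305e+00 6.46487555e-04 2.46633255e+00] [ 0.2385842  -0.06671815 -1.7611036 ]
[539.74866287 113.49873393   0.        ] [543.90704194 109.17347284   0.        ]
turn [0.06 0.03 7.44] shift [-0.0348 -0.116   0.0008]
0.6 563 217 306 195.0 187.0
[524.51360708 294.50496303 118.88598429]
[663.20856112 171.6298414  118.88598429]
```

Request:
{"fn": "move_arm", "kwargs": {
  "plan": [
    [[0,0,3.7],[-0.016,-0.055,0],-1],
    [[0,0,7.4],[-0.033,-0.116,0],-1],
    [[0,0,7.4],[-0.033,-0.116,0],-1],
    [[0,0,7.4],[-0.033,-0.116,0],-1],
    [[0,0,7.4],[-0.033,-0.116,0],-1]
  ]
}}

```text
t: 10.32
eef_pos: [539.2, 114.7, 68.0]
tcp_rot: [-3.141, -0.0, 2.338]
ft_force: [-0.1, -0.5, -2.2]
opening: 0.119
grip_force: 30.0
```

```bash
python3 - <<'E'
from go import *
s=pic('scene'); p=pic('top','t7.png'); st=readout.state(); print(inv(st['eef_pos']),st['tcp_rot'][2]-q[2]-np.pi/2)
rel(S(1,36,10),q[2]+np.pi/2)
for cam in(s,p):
    r=eyes.cut_out(cam,'tube')[0]; m=r['mask']; ys,xs=np.nonzero(m); print(r['score'],m.sum(),xs.min(),xs.max())
    e=[np.array((x,ys[xs==x].mean())) for x in (xs.min(),xs.max())]
    for dz in (50,58): print(dz,[inv(ray(cam,a,st['eef_pos'][2]+dz)).round(1) for a in e])
E
```

```text
[ 1.34781541 36.34629965 68.13350571] 0.0019592325915080977
turn [-0.01 -0.02  0.11] shift [-0.0004 -0.0003  0.0581]
0.98 701 239 336
50 [array([  9.3, 128.8, 118.1]), array([  5.2, -54.8, 118.1])]
58 [array([ -1.5, 127.8, 126.1]), array([ -5.6, -52.9, 126.1])]Traceback (most recent call last):
  File "<stdin>", line 5, in <module>
IndexError: list index out of range
```

Request:
{"fn": "move_arm", "kwargs": {
  "plan": [
    [[0,0,0],[-0.001,0,0.03],-1],
    [[0,0,0],[-0.001,0,0.055],-1],
    [[0,0,0],[-0.001,0,0.06],-1],
    [[0,0,0],[-0.001,0,0.062],-1],
    [[0,0,0],[-0.001,0,0.062],-1]
  ]
}}

```text
t: 11.15
eef_pos: [540.1, 113.3, 7.2]
tcp_rot: [3.141, 0.001, 2.337]
ft_force: [-0.4, 0.6, -0.5]
opening: 0.12
grip_force: 30.0
```

Request:
{"fn": "move_arm", "kwargs": {
  "plan": [
    [[0,0,0],[0,0,0.002],-1],
    [[0,0,0],[0,0,0.004],-1],
    [[0,0,0],[0,0,0.004],-1]
  ]
}}

```text
t: 11.52
eef_pos: [539.6, 113.1, 2.5]
tcp_rot: [3.142, -0.0, 2.337]
ft_force: [0.4, -0.6, -2.1]
opening: 0.117
grip_force: 30.0
```

Request:
{"fn": "move_arm", "kwargs": {
  "plan": [
    [[0,0,0],[0,0,0.002],-1],
    [[0,0,0],[0,0,0.003],-1],
    [[0,0,0],[0,0,0.003],-1]
  ]
}}

```text
t: 11.9
eef_pos: [540.1, 113.3, -0.3]
tcp_rot: [3.141, 0.0, 2.337]
ft_force: [2.5, 0.8, -0.6]
opening: 0.117
grip_force: 30.0
```

Request:
{"fn": "move_arm", "kwargs": {
  "plan": [
    [[0,0,0],[0,0,0.001],-1],
    [[0,0,0],[0,0,0.002],-1],
    [[0,0,0],[0,0,0.002],-1]
  ]
}}

```text
t: 12.28
eef_pos: [540.8, 113.4, -1.6]
tcp_rot: [3.139, 0.002, 2.337]
ft_force: [2.8, 3.3, 9.3]
opening: 0.118
grip_force: 30.0
```

Contact at reported -1, as predicted (axis 49). Easing up and releasing.

Request:
{"fn": "move_arm", "kwargs": {
  "plan": [
    [[0,0,0],[0,0,-0.001],-1],
    [[0,0,0],[0,0,-0.001],-0.2],
    [[0,0,0],[0,0,-0.001],-0.2],
    [[0,0,0],[0,0,-0.001],-0.2],
    [[0,0,0],[0,0,-0.001],-0.2]
  ]
}}

```text
t: 12.9
eef_pos: [539.4, 113.1, -1.6]
tcp_rot: [-3.141, -0.0, 2.337]
ft_force: [-0.0, 0.3, 0.3]
opening: 0.392
grip_force: 0.0
```

Request:
{"fn": "move_arm", "kwargs": {
  "plan": [
    [[0,0,0],[0,0,0],-0.2],
    [[0,0,0],[0,0,0],-0.2],
    [[0,0,0],[0,0,-0.02],-0.2],
    [[0,0,0],[0,0,-0.05],-0.2],
    [[0,0,0],[0,0,-0.05],-1]
  ]
}}

```text
t: 13.52
eef_pos: [540.6, 113.3, 50.2]
tcp_rot: [3.139, 0.002, 2.337]
ft_force: [0.4, 0.8, -0.2]
opening: 0.339
grip_force: 0.0
```

```bash
python3 - <<'E'
from go import *
s=pic('scene','s8.png'); st=readout.state(); print(inv(st['eef_pos']),st['opening'],st['t'])
r=eyes.cut_out(s,'tube')[0]; m=r['mask']; ys,xs=np.nonzero(m); print(r['score'],m.sum(),xs.min(),xs.max())
e=[np.array((x,ys[xs==x].mean())) for x in (xs.min(),xs.max())]
for z in (36,49): print(z,[inv(ray(s,a,z)).round(1) for a in e])
cv2.imwrite('pics/c8.png',cv2.resize(s['img'][190:300,230:390],(800,550),interpolation=2)[:,:,::-1])
E
```

```text
[ 0.93065852 34.62782867 49.06550559] 0.3089539285143889 13.575
0.79 711 243 336
36 [array([ 19.8, 129. ,  36. ]), array([ 20.7, -60.5,  36. ])]
49 [array([  4.5, 127.5,  49. ]), array([  5.4, -57.7,  49. ])]
```

View pics/c8.png

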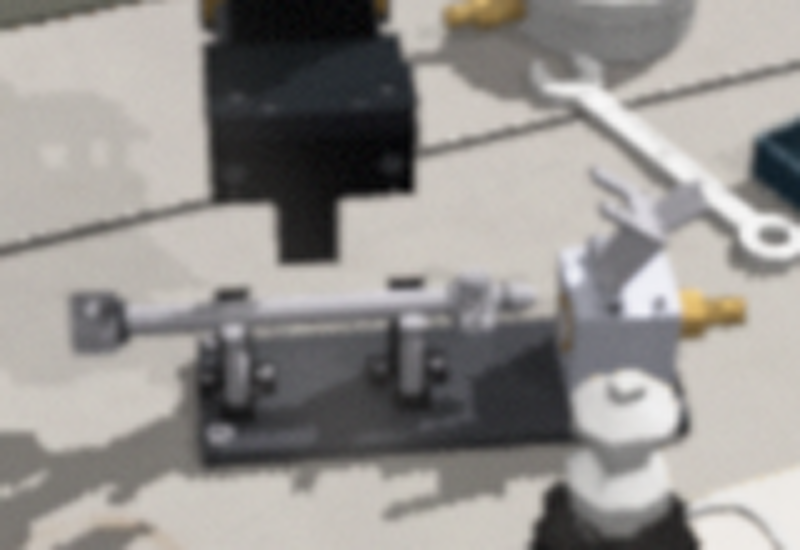

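The tube lies across both mouths, nose (535,297) outside the port. Now shut the fingers, shift to mid-clips and press.

Request:
{"fn": "move_arm", "kwargs": {
  "plan": [
    [[0,0,0],[-0.006,-0.001,0],-1],
    [[0,0,0],[-0.006,-0.001,0],-1],
    [[0,0,0],[-0.006,-0.001,0],-1],
    [[0,0,0],[-0.006,-0.001,0.02],-1],
    [[0,0,0],[-0.006,-0.001,0.028],-1]
  ]
}}

```text
t: 14.25
eef_pos: [542.6, 108.1, 19.6]
tcp_rot: [-3.141, -0.001, 2.337]
ft_force: [-0.5, 0.3, -0.2]
opening: 0.0
grip_force: 0.0
```

Request:
{"fn": "move_arm", "kwargs": {
  "plan": [
    [[0,0,0],[0,0,0],-1],
    [[0,0,0],[0,0,0.003],-1],
    [[0,0,0],[0,0,0.005],-1],
    [[0,0,0],[0,0,0.006],-1],
    [[0,0,0],[0,0,0.006],-1]
  ]
}}

```text
t: 14.88
eef_pos: [543.4, 108.2, 15.5]
tcp_rot: [3.141, 0.001, 2.337]
ft_force: [-1.8, -0.7, 10.7]
opening: 0.002
grip_force: 5.0
```

Request:
{"fn": "move_arm", "kwargs": {
  "plan": [
    [[0,0,0],[0,0,0.001],-1],
    [[0,0,0],[0,0,0.002],-1],
    [[0,0,0],[0,0,0.003],-1],
    [[0,0,0],[0,0,0.004],-1],
    [[0,0,0],[0,0,0.004],-1]
  ]
}}

```text
t: 15.5
eef_pos: [543.5, 108.2, 11.0]
tcp_rot: [3.141, 0.001, 2.337]
ft_force: [0.1, -0.6, 7.0]
opening: 0.003
grip_force: 3.3
```

Request:
{"fn": "move_arm", "kwargs": {
  "plan": [
    [[0,0,0],[0,0,0.001],-1],
    [[0,0,0],[0,0,0.002],-1],
    [[0,0,0],[0,0,0.003],-1],
    [[0,0,0],[0,0,0.004],-1],
    [[0,0,0],[0,0,0.004],-1]
  ]
}}

```text
t: 16.12
eef_pos: [542.9, 108.1, 6.3]
tcp_rot: [-3.141, -0.0, 2.337]
ft_force: [-0.7, 0.6, -0.4]
opening: 0.004
grip_force: 0.0
```

Request:
{"fn": "move_arm", "kwargs": {
  "plan": [
    [[0,0,0],[0,0,0.002],-1],
    [[0,0,0],[0,0,0.004],-1],
    [[0,0,0],[0,0,0.005],-1],
    [[0,0,0],[0,0,0.005],-1]
  ]
}}

```text
t: 16.62
eef_pos: [543.6, 108.5, 2.8]
tcp_rot: [3.14, 0.001, 2.337]
ft_force: [-3.1, 2.4, 16.2]
opening: 0.001
grip_force: 8.0
```

```bash
python3 - <<'E'
from go import *
s=pic('scene','s9.png'); st=readout.state(); print(inv(st['eef_pos']),st['ft_force'],st['t'])
r=eyes.cut_out(s,'tube')[0]; m=r['mask']; ys,xs=np.nonzero(m); print(r['score'],m.sum(),xs.min(),xs.max())
e=[np.array((x,ys[xs==x].mean())) for x in (xs.min(),xs.max())]
for z in (36,49): print(z,[inv(ray(s,a,z)).round(1) for a in e])
rel(S(0,150,49),q[2]+np.pi/2)
E
```

```text
[ 0.31038933 28.71104879  2.74440457] [-2.38725814  1.74939388 16.66510531] 16.675
0.91 586 244 336
36 [array([  8.8, 126.8,  36. ]), array([  5. , -58.2,  36. ])]
49 [array([ -6.2, 125.4,  49. ]), array([ -9.9, -55.5,  49. ])]
turn [0.09 0.05 0.03] shift [ 1.212e-01 -1.000e-04 -4.630e-02]
```

Bottomed at 42 mm top height: seated. Now up, over behind the tail, down.

Request:
{"fn": "move_arm", "kwargs": {
  "plan": [
    [[0,0,0],[0,0,-0.047],-1],
    [[0,0,0],[0.06,0,-0.047],-1],
    [[0,0,0],[0.121,0,-0.047],-1],
    [[0,0,0],[0.121,0,-0.047],-1],
    [[0,0,0],[0.121,0,-0.02],-1]
  ]
}}

```text
t: 17.35
eef_pos: [460.6, 196.0, 22.6]
tcp_rot: [3.138, 0.002, 2.338]
ft_force: [-0.2, -0.5, -1.2]
opening: 0.006
grip_force: 0.0
```

Request:
{"fn": "move_arm", "kwargs": {
  "plan": [
    [[0,0,0],[0,0,0.03],-1],
    [[0,0,0],[0,0,0.032],-1],
    [[0,0,0],[0,0,0.032],-1],
    [[0,0,0],[-0.008,0,0.032],-1],
    [[0,0,0],[-0.008,0,0.032],-1]
  ]
}}

```text
t: 17.98
eef_pos: [465.7, 189.2, -9.7]
tcp_rot: [3.14, 0.001, 2.337]
ft_force: [-0.3, -0.2, -0.4]
opening: 0.003
grip_force: 0.0
```

```bash
python3 - <<'E'
from go import *
st=readout.state(); print(inv(st['eef_pos']),st['ft_force'],st['t'])
E
```

```text
[ 9.94746348e-02  1.40887756e+02 -9.70854414e+00] [-0.33570405 -0.18088625 -0.4132041 ] 17.975
```

Request:
{"fn": "move_arm", "kwargs": {
  "plan": [
    [[0,0,0],[-0.008,0,0],-1],
    [[0,0,0],[-0.014,0,0],-1],
    [[0,0,0],[-0.02,0,0],-1],
    [[0,0,0],[-0.025,0,0],-1],
    [[0,0,0],[-0.029,0,0],-1]
  ]
}}

```text
t: 18.6
eef_pos: [485.0, 168.4, -10.5]
tcp_rot: [-3.142, -0.0, 2.337]
ft_force: [-0.6, 1.2, 0.4]
opening: 0.005
grip_force: 0.3
```

Request:
{"fn": "move_arm", "kwargs": {
  "plan": [
    [[0,0,0],[-0.0015,0,0],-1],
    [[0,0,0],[-0.003,0,0],-1],
    [[0,0,0],[-0.004,0,0],-1],
    [[0,0,0],[-0.004,0,0],-1]
  ]
}}

```text
t: 19.1
eef_pos: [487.6, 165.8, -10.5]
tcp_rot: [3.141, 0.0, 2.337]
ft_force: [0.1, 0.3, 0.6]
opening: 0.002
grip_force: 0.0
```

```bash
python3 - <<'E'
from go import *
s=pic('scene','s10.png'); st=readout.state(); print(inv(st['eef_pos']),st['ft_force'],st['t'])
r=eyes.cut_out(s,'tube')[0]; m=r['mask']; ys,xs=np.nonzero(m); print(r['score'],m.sum(),xs.min(),xs.max())
e=[np.array((x,ys[xs==x].mean())) for x in (xs.min(),xs.max())]
for z in (36,): print(z,[inv(ray(s,a,z)).round(1) for a in e])
E
```

```text
[ -0.33111096 108.82795077 -10.47301837] [ 0.24475593 -0.50181336  0.66008263] 19.15
0.7 506 259 342
36 [array([-6. , 97.2, 36. ]), array([  2.3, -70.1,  36. ])]
```

Request:
{"fn": "move_arm", "kwargs": {
  "plan": [
    [[0,0,0],[-0.001,0,0],-1],
    [[0,0,0],[-0.002,0,0],-1],
    [[0,0,0],[-0.003,0,0],-1],
    [[0,0,0],[-0.003,0,0],-1]
  ]
}}

```text
t: 19.7
eef_pos: [488.1, 164.3, -10.6]
tcp_rot: [-3.14, -0.002, 2.337]
ft_force: [-7.1, 9.6, 2.6]
opening: 0.004
grip_force: 6.2
```

Request:
{"fn": "move_arm", "kwargs": {
  "plan": [
    [[0,0,0],[-0.001,0,0],-1],
    [[0,0,0],[-0.002,0,0],-1],
    [[0,0,0],[-0.002,0,0],-1]
  ]
}}

```text
t: 20.08
eef_pos: [487.7, 163.9, -10.6]
tcp_rot: [-3.138, -0.005, 2.337]
ft_force: [-14.1, 22.2, 7.3]
opening: 0.004
grip_force: 13.1
```

Hard stop at TCP y 107 = collar home. Back off, rise, go over to behind the keeper.

Request:
{"fn": "move_arm", "kwargs": {
  "plan": [
    [[0,0,0],[0.01,0,0],-1],
    [[0,0,0],[0.012,0,-0.04],-1],
    [[0,0,0],[0.012,0,-0.1],-1],
    [[0,0,0],[0.012,0,-0.115],-1],
    [[0,0,0],[0.012,0,-0.115],-1]
  ]
}}

```text
t: 20.7
eef_pos: [483.1, 170.8, 105.0]
tcp_rot: [3.14, 0.001, 2.337]
ft_force: [-0.8, -0.0, -0.7]
opening: 0.005
grip_force: 0.0
```

```bash
python3 - <<'E'
from go import *
s=pic('scene','s11.png'); st=readout.state(); print(inv(st['eef_pos']),st['ft_force'],st['t'])
r=eyes.cut_out(s,'tube')[0]; m=r['mask']; ys,xs=np.nonzero(m); print(r['score'],m.sum(),xs.min(),xs.max())
e=[np.array((x,ys[xs==x].mean())) for x in (xs.min(),xs.max())]
for z in (36,): print(z,[inv(ray(s,a,z)).round(1) for a in e])
r=eyes.cut_out(s,'keeper')[0]; m=r['mask']; ys,xs=np.nonzero(m); print(r['score'],m.sum(),xs.min(),xs.max(),ys.min(),ys.max(),proj(s,S(0,-117,100)))
rel(S(0,-138,108),q[2]+np.pi/2)
E
```

```text
[ -0.68662833 115.91884492 103.8485052 ] [0.66403285 0.78673191 0.06439731] 20.75
0.6 557 260 343
36 [array([ 5.8, 95.1, 36. ]), array([ 11.5, -73.6,  36. ])]
0.57 310 348 371 223 247 [[367.61578995 228.33931583]]
turn [-0.12 -0.07  0.03] shift [-0.2541  0.0009 -0.0053]
```

Request:
{"fn": "move_arm", "kwargs": {
  "plan": [
    [[0,0,0],[-0.06,0.001,0],-1],
    [[0,0,0],[-0.12,0.001,0],-1],
    [[0,0,0],[-0.18,0.001,0],-1],
    [[0,0,0],[-0.24,0.001,0],-1],
    [[0,0,0],[-0.254,0.001,0],-1]
  ]
}}

```text
t: 21.48
eef_pos: [660.7, -14.3, 102.0]
tcp_rot: [-3.14, -0.002, 2.334]
ft_force: [-0.2, 0.2, -0.4]
opening: 0.006
grip_force: 0.0
```

Request:
{"fn": "move_arm", "kwargs": {
  "plan": [
    [[0,0,0],[0,0,0],-1],
    [[0,0,0],[0,0,0.03],-1],
    [[0,0,0],[0,0,0.055],-1],
    [[0,0,0],[0,0,0.055],-1],
    [[0,0,0],[0,0,0.055],-1]
  ]
}}

```text
t: 22.1
eef_pos: [659.5, -10.6, 50.4]
tcp_rot: [3.141, 0.0, 2.338]
ft_force: [-0.6, -0.2, 0.2]
opening: 0.002
grip_force: 0.0
```

```bash
python3 - <<'E'
from go import *
st=readout.state(); print(inv(st['eef_pos']),st['ft_force'],st['t'])
s=pic('scene','s12.png')
cv2.imwrite('pics/c12.png',cv2.resize(s['img'][170:290,250:410],(800,600),interpolation=2)[:,:,::-1])
E
```

```text
[   1.33917539 -137.49451969   50.36649272] [-0.56450835 -0.16125148  0.15696799] 22.1
```

View pics/c12.png

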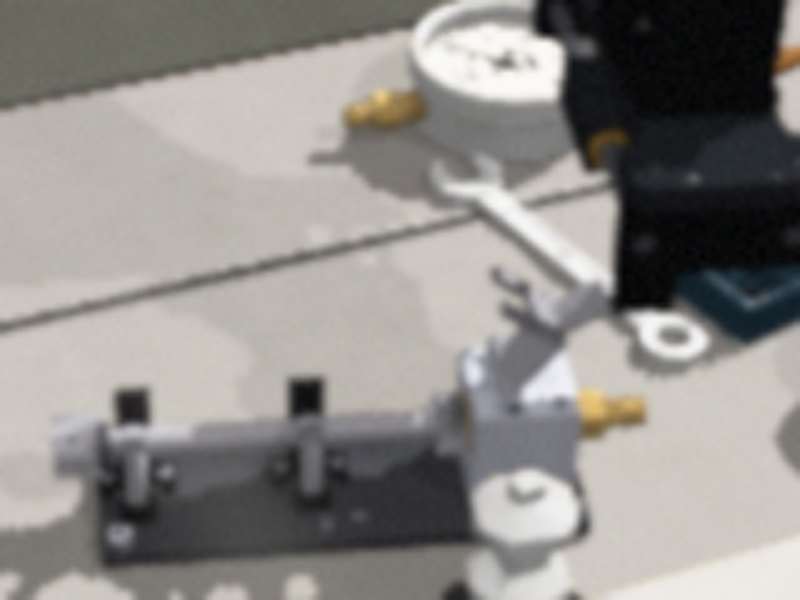

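The tube is home against the block, and the finger (crop (645,300)) stands just behind the lip at (595,295). Pushing the keeper over.

Request:
{"fn": "move_arm", "kwargs": {
  "plan": [
    [[0,0,0],[0.012,-0.001,0],-1],
    [[0,0,0],[0.024,-0.001,0],-1],
    [[0,0,0],[0.036,-0.001,0],-1],
    [[0,0,0],[0.046,-0.001,0],-1],
    [[0,0,0],[0.056,-0.001,0],-1]
  ]
}}

```text
t: 22.78
eef_pos: [619.5, 28.7, 49.6]
tcp_rot: [3.141, -0.0, 2.337]
ft_force: [0.5, 0.4, 0.5]
opening: 0.004
grip_force: 0.0
```

Request:
{"fn": "move_arm", "kwargs": {
  "plan": [
    [[0,0,0],[0.006,0,0],-1],
    [[0,0,0],[0.006,0,0],-1],
    [[0,0,0],[0.006,0,0],-1],
    [[0,0,0],[-0.005,0,-0.04],-1],
    [[0,0,0],[-0.005,0,-0.09],-1]
  ]
}}

```text
t: 23.4
eef_pos: [623.6, 23.8, 139.7]
tcp_rot: [-3.14, -0.002, 2.336]
ft_force: [-0.6, 0.5, 0.8]
opening: 0.004
grip_force: 0.0
```

```bash
python3 - <<'E'
from go import *
s=pic('scene','s13.png'); st=readout.state(); print(inv(st['eef_pos']),st['ft_force'],st['t'])
for n in('keeper','tube'):
    r=eyes.cut_out(s,n)[0]; m=r['mask']; ys,xs=np.nonzero(m); print(n,r['score'],m.sum(),xs.min(),xs.max(),ys.min(),ys.max())
print('lip shut',proj(s,S(0,-33,67)),'open',proj(s,S(0,-117,100)))
cv2.imwrite('pics/c13.png',cv2.resize(s['img'][190:290,260:390],(780,600),interpolation=2)[:,:,::-1])
E
```

```text
[  1.22507263 -89.44540023 147.03522826] [1.25230143 0.66766373 5.59044395] 23.45
keeper 0.65 242 325 352 239 252
tube 0.74 575 260 343 250 265
lip shut [[324.38529261 244.01454882]] open [[367.61578995 228.33931583]]
```

View pics/c13.png

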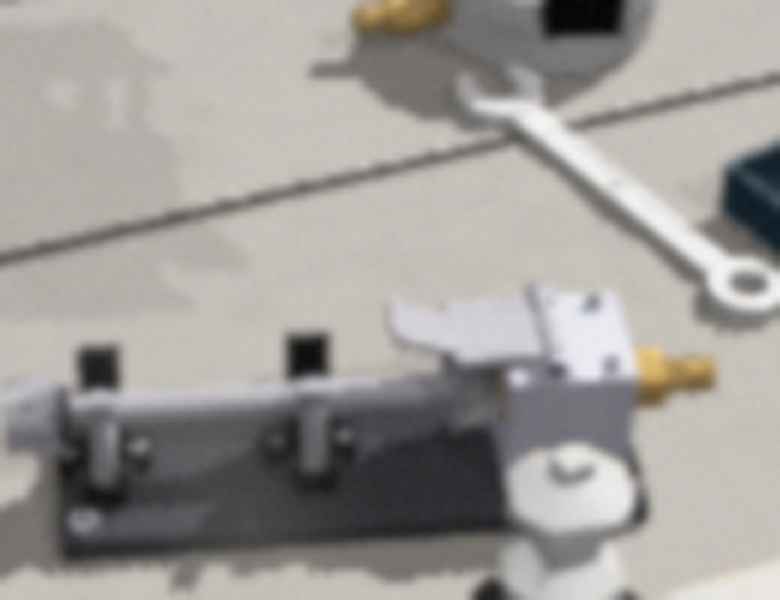

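The keeper lies level, with its lip at px (325,243) against (324,244) predicted for shut. I'll press lightly to make sure.

Request:
{"fn": "move_arm", "kwargs": {
  "plan": [
    [[0,0,0],[0.047,-0.001,0],-1],
    [[0,0,0],[0.047,-0.001,0],-1],
    [[0,0,0],[0.047,-0.001,0.05],-1],
    [[0,0,0],[0.047,-0.001,0.1],-1],
    [[0,0,0],[0.047,-0.001,0.1],-1]
  ]
}}

```text
t: 24.18
eef_pos: [588.3, 57.3, 36.1]
tcp_rot: [-3.137, -0.005, 2.337]
ft_force: [0.8, 0.3, -0.2]
opening: 0.004
grip_force: 0.0
```

Request:
{"fn": "move_arm", "kwargs": {
  "plan": [
    [[0,0,0],[0,0,0.004],-1],
    [[0,0,0],[0,0,0.008],-1],
    [[0,0,0],[0,0,0.01],-1],
    [[0,0,0],[0,0,0.01],-1]
  ]
}}

```text
t: 24.68
eef_pos: [590.4, 57.7, 30.0]
tcp_rot: [3.141, 0.0, 2.337]
ft_force: [-0.1, -0.0, 0.3]
opening: 0.004
grip_force: 0.0
```

Request:
{"fn": "move_arm", "kwargs": {
  "plan": [
    [[0,0,0],[0,0,0.001],-1],
    [[0,0,0],[0,0,0.002],-1],
    [[0,0,0],[0,0,0.003],-1],
    [[0,0,0],[0,0,0.003],-1]
  ]
}}

```text
t: 25.18
eef_pos: [590.7, 57.8, 28.3]
tcp_rot: [3.14, 0.001, 2.337]
ft_force: [-4.6, 0.5, 17.1]
opening: 0.002
grip_force: 8.9
```

Contact at 67 mm: keeper fully down. Retreat, final check and hand in.

Request:
{"fn": "move_arm", "kwargs": {
  "plan": [
    [[0,0,0],[0,0,-0.02],-1],
    [[0,0,0],[0,0,-0.07],-1],
    [[0,0,0],[0,0,-0.12],-1],
    [[0,0,0],[0,0,-0.15],-1],
    [[0,0,0],[0,0,-0.15],-1]
  ]
}}

```text
t: 25.8
eef_pos: [591.1, 57.7, 178.9]
tcp_rot: [3.138, 0.003, 2.337]
ft_force: [0.5, -0.8, -0.9]
opening: 0.0
grip_force: 0.0
```

```bash
python3 - <<'E'
from go import *
s=pic('scene','s14.png'); st=readout.state(); print(st['eef_pos'],st['ft_force'],st['t'])
for n in('keeper','tube'):
    r=eyes.cut_out(s,n)[0]; m=r['mask']; ys,xs=np.nonzero(m); print(n,r['score'],m.sum(),xs.min(),xs.max(),ys.min(),ys.max())
if abs(xs.min()-260)<=2: print(env.job_done())
E
```

```text
[590.33221852  57.73042536 177.07828422] [-0.24727451  0.66505647 -0.65325715] 25.85
keeper 0.49 225 325 352 240 251
tube 0.88 513 260 343 251 265
the job is handed in; nothing more can be done
None
```

Job handed in at about 26 s: by the contact heights, forces and camera images the tube is seated in both clips, its collar is hard against the port and the keeper is fully down behind it, but the judge returned no verdict.

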